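# Condiment stand: each in the well that fits

### The job

The spice jar has been put back in the wrong well of the wooden condiment stand. Move it into the well that fits it closely, and stand the pepper mill that waits on the worktop to the left or right of the stand (not the one at the far right by the toaster) in the well that fits it closely, both upright, fully down on the floor of the well and let go. Do not tip either of them over on the way, and leave the honey jar, egg timer and salt shaker where they are.

Things in the scene. Friction and masses are not known exactly. Their poses are not given: they have to be found in the camera images.
- stand: wooden condiment stand, a block 269 x 88 mm and 40 mm high, fixed to the worktop, at any yaw; four blind round wells of graded diameter stand in one row along its long axis, their flat floors 8 mm above the worktop (wells 32 mm deep), mouths chamfered 2 mm, 10 mm of wood between wells. Origin: centre of the underside; x runs along the row from the narrowest to the widest well, z up
- well_a (a point): centre of the mouth (top face, 40 mm above the worktop) of the narrowest well, diameter 35 mm, 93.0 mm from the stand's origin towards its -x
- well_b (a point): centre of the mouth (40 mm above the worktop) of the second well, diameter 43.4 mm, 43.8 mm from the stand's origin towards its -x
- well_c (a point): centre of the mouth (40 mm above the worktop) of the third well, diameter 52 mm, 13.9 mm from the stand's origin towards its +x
- well_d (a point): centre of the mouth (40 mm above the worktop) of the widest well, diameter 60.6 mm, 80.2 mm from the stand's origin towards its +x; the spice jar stands in it loosely at the start
- spice_jar: round spice jar with a black cap and a dark label (similar jars far to the right are not meant), a straight cylinder 41 mm in diameter and 105 mm tall (the cap, its top 20 mm, is 40 mm wide), about 0.11 kg; starts upright in the widest well. Origin: centre of the underside, z along its axis, up
- pepper_mill: turned wooden pepper mill, 170 mm tall, about 0.18 kg: round foot and body, 58 mm wide, to 122 mm height, above it a round head from 123 to 159 mm, gently bulging, widest (49 mm) at 141 mm, then a small metal knob; the head does not turn. Upright on the worktop left or right of the stand (the mill far right, by the toaster, is not meant). Origin: centre of the underside, z along its axis, up
- egg_timer: red round kitchen timer, 66 mm wide, 59 mm tall, a bystander standing on the other side of the stand from the mill. Origin: centre of the underside
- honey_jar: honey jar with a red lid, 58 x 62 mm, 86 mm tall, a bystander behind and to the right of the stand. Origin: centre of the underside
- salt_shaker: glass salt shaker with a metal top, 44 mm in diameter, 90 mm tall, a bystander behind and to the left of the stand. Origin: centre of the underside

How it is judged (in metres and radians):
At the end, for the whole second after the job is handed in: the spice jar is in the 43.4 mm well and the pepper mill in the 60.6 mm well, each within 4 mm of the well's centre, its underside at least 29 mm below the mouth (wells are 32 mm deep), upright within 0.08 rad and at rest (horizontal distance between spice_jar and well_b below 0.004 m and z of spice_jar in the frame of well_b below -0.029 m and angle between each of spice_jar, pepper_mill's own z axis and vertical below 0.08 rad and horizontal distance between pepper_mill and well_d below 0.004 m and z of pepper_mill in the frame of well_d below -0.029 m and linear speed of each of spice_jar, pepper_mill below 0.02 m/s); the robot touches nothing.
It fails at once if the spice jar is tipped over (more than 0.8 rad) (angle between spice_jar's own z axis and vertical above 0.8 rad).
It fails at once if the pepper mill is tipped over (more than 0.8 rad) (angle between pepper_mill's own z axis and vertical above 0.8 rad).
It fails at once if the egg timer is moved more than 25 mm (distance of egg_timer from where it was at the start of the episode above 0.025 m).
It fails at once if the honey jar is moved more than 25 mm (distance of honey_jar from where it was at the start of the episode above 0.025 m).
It fails at once if the salt shaker is moved more than 25 mm (distance of salt_shaker from where it was at the start of the episode above 0.025 m).
It also fails if it takes over 70 s, if anything falls off the work surface, if the arm or the gripper's body presses on something with over 40 N, if the wrist force passes 120 N, or if a joint passes its speed limit or range.

### The arm

A 6-joint arm with a two-finger parallel gripper is mounted at the origin on a cart in front of the work surface, level with it; the furniture and walls round the work are solid. World frame = base frame: x ahead of the robot, y to its left, z up, the work surface at z = 0. Lengths are in mm, angles in rad, forces in N, time in s.
With the tool pointing down it reaches from about 350 to 775 mm from the base axis. Payload 7.3 kg.
Tool frame: the origin (TCP) lies on the mounting face of the last link; the fingertips stand 178 mm ahead of it and the grasp point (between the pads) lies 159 mm ahead of it; z points along the fingers, y is the line along which they close (so a half turn about z gives the same grasp; the last joint's range is limited). The gripper opens to 92 mm and grips with 3 to 60 N. Pads are 19 mm wide; open, the fingers measure 130 mm over their backs; the gripper's body (75 mm by 190 mm) begins 47 mm behind the grasp point.
Start: joints at [-1.421, 0.342, 1.524, -0, 1.275, -0.146], TCP at [153.06, -502.196, 404.741] pointing down, gripper open.
Joint ranges: [-2.53, 2.53], [-0.77, 2.02], [0.04, 2.7], [-1, 4.14], [0.28, 2.66], [-3.11, 3.11]. Speed limits (rad/s): [2.57, 2.57, 3.14, 3.14, 3.14, 3.14].

### API

Orientations are given as [roll, pitch, yaw] about the fixed x, y, z axes, in that order (R = Rz(yaw) Ry(pitch) Rx(roll)).
In Python, from plant import bot, imaging, probe_bus gives the robot as it stands (bot), with the cameras (imaging) and the readings (probe_bus).
- The arm moves only by the tool shift_gripper, called after "Call:" as name(argument=value, ...), one argument or row to a line, values as JSON. Schema: {"type":"object","properties":{"deltas":{"type":"array","items":{"type":"array","items":{"type":"array","items":{"type":"number"},"minItems":5,"maxItems":5},"minItems":1,"maxItems":5},"minItems":1,"maxItems":1},"only":{"type":"string"},"quiet":{"type":"boolean"},"lines":{"type":"string"}},"required":["deltas"],"additionalProperties":false}. deltas is a list that holds a single list of rows (three levels of brackets), with 1 to 5 rows, each of 5 numbers: the finger opening in mm, then dx, dy, dz in fractions of the full range, 1 being 300 mm, then a turn about the tool's z in parts of the range, where 1.0 means 90 degrees; each row is the pose to reach, as a shift and turn from the pose commanded when the call began, along the tool's axes at that moment; what a row does not reach only later rows make up. A row lasts 1/8 s, in which the tool goes at most 62.5 mm and 0.188 rad, less where a joint would pass 70% of its speed; a pose out of reach is approached as far as the arm can. The fingers move at their own pace and stop on an object; the grip force is fixed at half the most. Time passes only in rows, so rows that do not move let the fingers close. The tool returns the time, the measured TCP pose, the force, the opening and the grip force at its end. only (a regular expression) keeps the lines of the reply that match it, lines (a string "A,B") keeps lines A to B, and quiet returns only ok. A shift or turn number past 1, either way, is cut back to 1. Input that does not fit is refused with a message, and nothing moves.
- probe_bus.get_obs(): the state, without advancing time (a new reading comes with each control period).
- imaging.capture(name): name is "side" or "top" or "wrist"; returns a dict with "color" (420x560x3 uint8, red, green, blue), "K" (3x3 intrinsics, pixels), "R" (3x3) and "t" (3): a world point X has camera coordinates R X + t. Camera axes: x right, y down, z forward; pixel columns grow to the right and rows downward; lengths in mm; the calibration is good to about 2 mm. A picture is of the moment at which its call begins. There is no depth.
- bot.close_job(): hands the job in; it is judged then, once.
The state is a dict: "time": time; "joint_positions": joint angles; "dq": joint speeds; "tau": joint torques, N m; "tool_pos": TCP position; "tcp_rot": TCP orientation; "contact_force": force on the tool from outside, world axes, zero at the start; "moment": the same for the moment, N m; "grip_width": finger opening in mm; "finger_force": force on a finger pad.
Only numpy, scipy, OpenCV 4.12 (cv2) and the standard library are available. Lean on these libraries where they do the work, as an engineer would, in place of code of your own. Each camera call takes 0.05 s, during which the arm holds its last target. There are 200 camera calls.

## Working session

There is one attempt and no reset: what is moved stays moved. The work goes in short steps, Python scripts to look and compute and a tool call to move; the robot and the scene stay as the last step left them, time stands still between calls to the robot, and variables do not carry over. Pictures are saved under pics/ and viewed, at most 12 in all, crops included, and the job is handed in when it is done.

```bash
ls; mkdir -p pics; python3 - <<'E'
from plant import bot, imaging, probe_bus
import cv2,pickle
o=probe_bus.get_obs();print(o)
for n in("top","side"):
    c=imaging.capture(n);pickle.dump(c,open(f"pics/{n}0.pkl","wb"))
    cv2.imwrite(f"pics/{n}0.png",c["color"][:,:,::-1]);print(n,c["K"],c["R"],c["t"])
E
```

```text
pics
plant.py
{'time': 0.0, 'joint_positions': array([-1.42097956e+00,  3.42722446e-01,  1.52500715e+00,  2.91793391e-05,
        1.27537282e+00, -1.46018580e-01]), 'dq': array([ 0.00160069,  0.00163727, -0.00051411,  0.00023535, -0.00146523,
        0.00015736]), 'tau': array([-8.84700385e-04, -4.31245172e+01, -2.44217545e+01,  7.17379153e-02,
        5.61948004e-02, -1.23763780e-04]), 'tool_pos': array([ 153.05435388, -502.06035165,  404.04833721]), 'tcp_rot': array([-3.14010302e+00, -2.47276389e-04,  2.95826641e-01]), 'contact_force': array([0.11103578, 0.29244456, 0.50325354]), 'moment': array([-0.08009696, -0.02986416, -0.00366913]), 'finger_force': 0.0, 'grip_width': 92.29247446517917}
top [[513.21999599   0.         280.05315054]
 [  0.         513.21999599 214.41818912]
 [  0.           0.           1.        ]] [[-0.01770951 -0.99949156 -0.02651402]
 [-0.99811471  0.01923128 -0.05828535]
 [ 0.05876561  0.02543183 -0.99794781]] [  43.81137974  594.13005357 1332.98147347]
side [[509.10465871   0.         280.63921513]
 [  0.         509.10465871 211.48396274]
 [  0.           0.           1.        ]] [[-0.81879051 -0.57373577 -0.02023285]
 [-0.25230915  0.39128557 -0.88500604]
 [ 0.51567645 -0.71952962 -0.46513969]] [488.17472177 198.84364059 943.79700571]
```

View pics/top0.png

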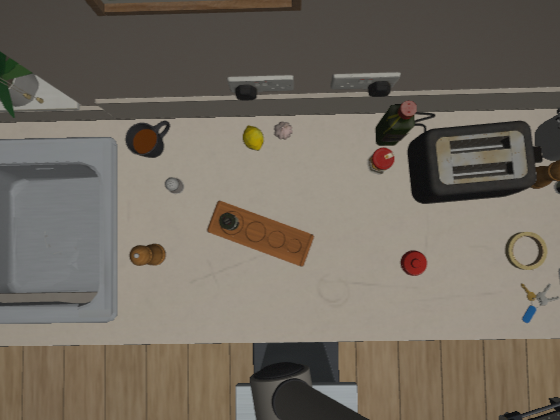

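View pics/side0.png

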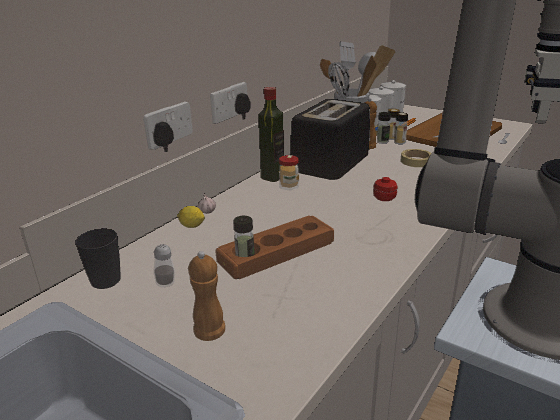

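The top view shows the stand with corners near (216,201), (313,236), (303,265) and (208,231). The jar's cap is at (228,220) in the left (widest) well. The mill is to the left, with its knob near (138,255) and foot near (156,254). The timer is at (414,263), the honey jar at (382,160) and the salt shaker at (174,185). The side view agrees.

```bash
cat > h.py <<'E'
import numpy as np,cv2,pickle
def ray(c,uv,z):
    "world point at height z on the ray through pixel uv"
    d=c["R"].T@np.linalg.inv(c["K"])@np.array([uv[0],uv[1],1.0]); o=-c["R"].T@c["t"]
    return (o+d*(z-o[2])/d[2])[:2]
def proj(c,X):
    p=c["K"]@(c["R"]@np.asarray(X,float)+c["t"]);return p[:2]/p[2]
def axes(o):
    y=o["tcp_rot"][2];return np.array([[np.cos(y),np.sin(y)],[np.sin(y),-np.cos(y)]])
E
python3 - <<'E'
from h import *
c=pickle.load(open("pics/top0.pkl","rb"))
h=cv2.cvtColor(c["color"],cv2.COLOR_RGB2HSV)
m=((h[...,0]<16)&(h[...,1]>110)).astype(np.uint8)
for nm,(x0,x1,y0,y1),zs in(("stand",(200,320,195,272),(40,)),("mill",(125,170,240,270),(0,141))):
    k=np.zeros_like(m);k[y0:y1,x0:x1]=m[y0:y1,x0:x1]
    k=cv2.morphologyEx(k,cv2.MORPH_OPEN,np.ones((3,3)))
    p=cv2.findNonZero(k);r=cv2.minAreaRect(p);b=cv2.boxPoints(r);print(nm,r)
    for z in zs:print(z,np.round([ray(c,q,z) for q in b],1).tolist(), ray(c,r[0],z))
for nm,uv,z in(("capjar",(228,220),137),("wellB",(276,240),40),("wellA",(293,245),40),("wellC",(255,231),40),("millknob",(140,255),150),("millfoot",(156,254),30),("salt",(174,185),90),("timer",(414,263),59),("honey",(382,160),86)):print(nm,ray(c,uv,z))
c=bot=None
E
```

```text
stand ((259.9931640625, 233.0641632080078), (102.18103790283203, 33.67436599731445), 20.136302947998047)
40 [[553.4, 224.6], [635.1, 193.5], [539.1, -53.7], [458.4, -22.2]] [546.23961589  85.0009371 ]Traceback (most recent call last):
  File "<stdin>", line 8, in <module>
cv2.error: OpenCV(4.12.0) /io/opencv/modules/imgproc/src/convhull.cpp:143: error: (-215:Assertion failed) total >= 0 && (depth == CV_32F || depth == CV_32S) in function 'convexHull'
```

```bash
python3 - <<'E'
from h import *
c=pickle.load(open("pics/top0.pkl","rb"));s=pickle.load(open("pics/side0.pkl","rb"))
h=cv2.cvtColor(c["color"],cv2.COLOR_RGB2HSV);print(h[255,128:170].tolist())
for nm,uv,z in(("capjar",(228,220),113),("wellB",(276,240),40),("wellA",(293,245),40),("wellC",(255,231),40),("millknob",(140,255),150),("millfoot",(156,254),30),("salt",(174,185),90),("timer",(414,263),59),("honey",(382,160),86)):print(nm,ray(c,uv,z))
print("side: knob",ray(s,(201,254),168),"foot",ray(s,(209,330),0),"cap",ray(s,(243,221),113))
E
```

```text
[[18, 36, 143], [17, 50, 102], [15, 155, 61], [16, 154, 81], [15, 163, 100], [15, 110, 100], [18, 22, 116], [30, 7, 140], [23, 7, 145], [23, 7, 142], [17, 29, 125], [14, 122, 113], [16, 171, 118], [15, 170, 120], [16, 171, 121], [16, 166, 123], [16, 162, 121], [16, 167, 116], [16, 170, 111], [15, 167, 110], [16, 165, 105], [16, 161, 95], [16, 166, 97], [15, 161, 100], [15, 155, 79], [15, 160, 75], [16, 158, 89], [16, 164, 95], [16, 162, 99], [15, 163, 100], [16, 163, 100], [16, 163, 102], [16, 158, 100], [16, 157, 94], [16, 159, 96], [16, 163, 111], [16, 163, 111], [16, 82, 118], [17, 41, 144], [17, 33, 155], [18, 33, 155], [19, 34, 156]]
capjar [577.992973   158.27274009]
wellB [527.58274503  43.89553   ]
wellA [5.13921444e+02 2.67882250e-01]
wellC [551.81465063  97.85436088]
millknob [496.72840265 364.62833007]
millfoot [496.76353617 358.62724097]
salt [669.79270083 296.29598224]
timer [ 463.27001452 -303.73289722]
honey [ 722.25487861 -226.39955746]
side: knob [494.04588153 372.32413052] foot [498.13677431 369.28109897] cap [572.37213182 167.3997835 ]
```

The manual's scale: shifts go in shares of 300 mm and turns go in shares of 90 degrees. Converting my numbers, 230 mm / 300 = 0.7667, -200 mm / 300 = -0.6667.

Call:
shift_gripper(
  deltas=[
    [[92,0.16,-0.1333,0,0],[92,0.32,-0.2667,0,0],[92,0.48,-0.4,0,0],[92,0.64,-0.5333,0,0],[92,0.7667,-0.6667,0,0]],
  ],
)

```text
time: 0.72
tool_pos: [315.5, -241.9, 404.6]
tcp_rot: [-3.141, -0.0, 0.296]
contact_force: [1.4, 0.3, 0.9]
grip_width: 91.6
finger_force: 0.0
```

Call:
shift_gripper(
  deltas=[
    [[92,0.16,-0.1333,0,0],[92,0.32,-0.2667,0,0],[92,0.48,-0.4,0,0],[92,0.64,-0.5333,0,0],[92,0.7667,-0.6667,0,0]],
  ],
)

```text
time: 1.35
tool_pos: [477.4, 16.6, 404.4]
tcp_rot: [3.141, 0.0, 0.296]
contact_force: [0.2, -0.4, -0.1]
grip_width: 92.0
finger_force: 0.0
```

Call:
shift_gripper(
  deltas=[
    [[92,0.16,-0.1333,0,0],[92,0.32,-0.2667,0,0],[92,0.3667,-0.3333,0,0],[92,0.3667,-0.3333,0,0]],
  ],
)

```text
time: 1.85
tool_pos: [552.7, 143.8, 403.7]
tcp_rot: [-3.141, 0.002, 0.299]
contact_force: [0.0, -0.1, -0.0]
grip_width: 91.8
finger_force: 0.0
```

```bash
python3 - <<'E'
from plant import bot, imaging, probe_bus
import cv2,pickle
n="wrist";c=imaging.capture(n);c["o"]=probe_bus.get_obs();pickle.dump(c,open(f"pics/{n}1.pkl","wb"))
cv2.imwrite(f"pics/{n}1.png",c["color"][:,:,::-1]);print(c["o"]["tool_pos"],c["o"]["tcp_rot"],-c["R"].T@c["t"])
E
```

```text
[552.38880135 142.63188056 403.95178723] [3.14141839e+00 1.61558269e-03 2.97338420e-01] [620.91852072 165.78806667 382.4563486 ]
```

View pics/wrist1.png

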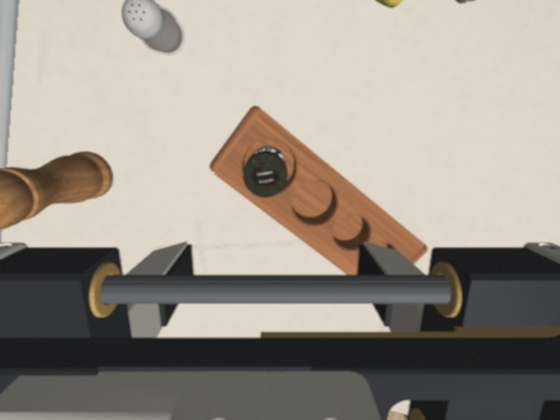

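The wrist view shows the jar's cap at (266,173) in the widest well, empty wells at (312,200) and (350,231), the mill at the left, foot near (90,175), and the salt shaker at (142,17). The bar hides the near end of the stand, so I'll back off to see all of it.

In the tool's units: -90 mm / 300 = -0.3, -50 mm / 300 = -0.1667.

Call:
shift_gripper(
  deltas=[
    [[92,-0.1667,0,0,0],[92,-0.3,0.0667,0,0],[92,-0.3,0.0667,0,0],[92,-0.3,0.0667,0,0]],
  ],
)

```text
time: 2.4
tool_pos: [472.4, 96.0, 405.2]
tcp_rot: [3.141, -0.001, 0.294]
contact_force: [0.4, -0.5, 0.3]
grip_width: 91.7
finger_force: 0.0
```

```bash
cat > snap.py <<'E'
import sys,pickle,cv2
from plant import bot, imaging, probe_bus
n,t=sys.argv[1:3]
c=imaging.capture(n);c["o"]=probe_bus.get_obs();pickle.dump(c,open(f"pics/{n}{t}.pkl","wb"))
cv2.imwrite(f"pics/{n}{t}.png",c["color"][:,:,::-1]);print(c["o"]["tool_pos"],c["o"]["tcp_rot"])
E
python3 snap.py wrist 2
```

```text
[472.66559714  96.40454688 405.03836448] [ 3.14128871e+00 -1.09198385e-03  2.94686451e-01]
```

View pics/wrist2.png

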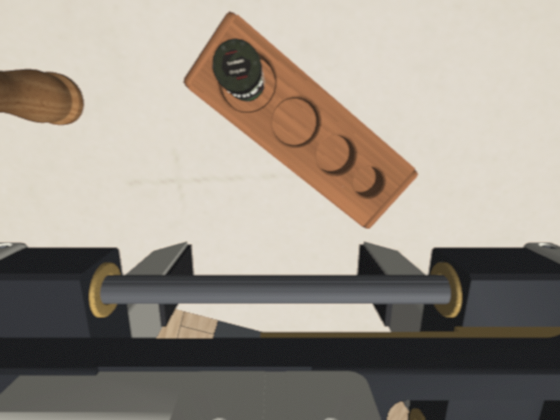

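The whole stand is now visible: jar cap (238,66), wells c (294,122), b (332,153) and a (364,181), corners near (232,12), (415,172), (366,228) and (186,82). I'll zoom in to pick out the edges.

```bash
python3 - <<'E'
import cv2
i=cv2.imread("pics/wrist2.png")[5:240,175:425]
cv2.imwrite("pics/z2.png",cv2.resize(cv2.convertScaleAbs(i,alpha=1.5),None,fx=2.5,fy=2.5,interpolation=cv2.INTER_CUBIC))
E
```

```text
(no output)
```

View pics/z2.png

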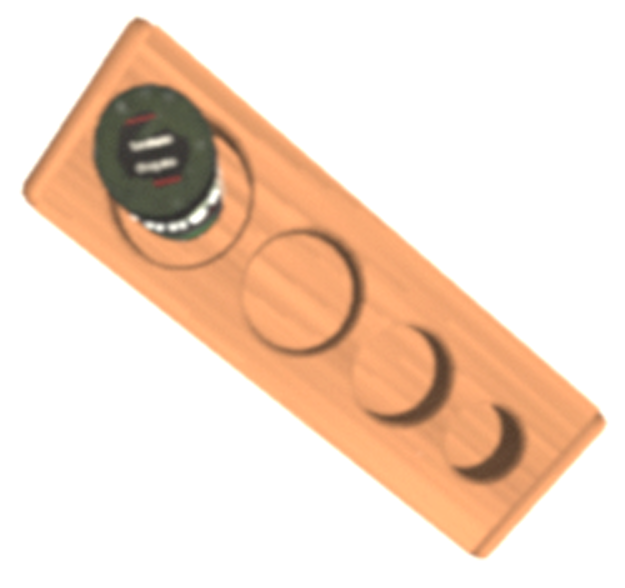

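```bash
cat > stand.py <<'E'
from h import *
from scipy.optimize import least_squares
def stand(f):
    c=pickle.load(open(f,"rb"));h=cv2.cvtColor(c["color"],cv2.COLOR_RGB2HSV)
    m=((h[...,1]>90)).astype(np.uint8);m[:,:150]=0;m[240:]=0
    n,l,st,_=cv2.connectedComponentsWithStats(m);k=1+np.argmax(st[1:,4]);cn=max(cv2.findContours((l==k).astype(np.uint8),0,1)[0],key=cv2.contourArea)
    hull=cv2.convexHull(cn);pts=np.array(hull[:,0],float)
    q=cv2.boxPoints(cv2.minAreaRect(hull));q=q[np.argsort(q[:,1])]  # rough rect
    P=cn[:,0].astype(float);T0=np.array([ray(c,p,40) for p in P]);B0=np.array([ray(c,p,0) for p in P])
    cam=-c["R"].T@c["t"]
    # edges: side facing the camera shows its foot (z=0), side away shows the top (z=40)
    def res(v,full=False):
        x,y,a=v;R=np.array([[np.cos(a),-np.sin(a)],[np.sin(a),np.cos(a)]])
        T=(T0-[x,y])@R;B=(B0-[x,y])@R;C=(cam[:2]-[x,y])@R
        out=[]
        for ax,hw in((0,134.5),(1,44)):
            for s in(1,-1):
                Q=B if s*C[ax]>hw else T
                d=s*Q[:,ax]-hw; w=(abs(d)<12)&(abs(Q[:,1-ax])<(178.5-hw)-18)
                out.append(np.where(w,d,0)); 
                if full:print("edge",ax,s,"foot" if Q is B else "top",w.sum(),round(np.median(d[w]),2))
        return np.concatenate(out)
    r=least_squares(res,[546,85,1.197],loss="soft_l1",x_scale=[1,1,.01],diff_step=1e-5);res(r.x,True)
    return c,r.x
if __name__=="__main__":
    import sys
    c,v=stand(sys.argv[1]);print("stand",v);u=np.array([np.cos(v[2]),np.sin(v[2])])
    for n,s,d in(("a",-93,35),("b",-43.8,43.4),("c",13.9,52),("d",80.2,60.6)):
        p=v[:2]+s*u; g=cv2.cvtColor(c["color"],cv2.COLOR_RGB2GRAY)
        print(n,p.round(1),proj(c,[*p,40]).round(1))
        # rim: strongest change of grey along rays from the centre
        pts=[]
        for a in np.arange(0,2*np.pi,.1):
            rr=np.arange(d/2-5,d/2+5,.25);uv=np.array([proj(c,[p[0]+r*np.cos(a),p[1]+r*np.sin(a),40]) for r in rr],np.float32)
            s_=cv2.remap(g,uv[None,:,0],uv[None,:,1],1)[0].astype(float);dg=np.convolve(np.diff(s_),np.ones(4)/4,"same")[2:-2]
            i=np.argmax(dg)+2
            if dg.max()>2.5:pts.append(p+(rr[i]+.125)*np.array([np.cos(a),np.sin(a)]))
        pts=np.array(pts)
        if len(pts)>12:
            f=least_squares(lambda x:np.hypot(*(pts-x[:2]).T)-x[2],[*p,d/2],loss="soft_l1");print("  rim",len(pts),f.x.round(2),abs(f.fun).mean().round(2))
    hs=cv2.cvtColor(c["color"],cv2.COLOR_RGB2HSV);k=(hs[...,2]<75).astype(np.uint8);k[240:]=0;k[:,:205]=0;k[:,270:]=0;k[100:]=0
    k=cv2.morphologyEx(k,cv2.MORPH_OPEN,np.ones((5,5)));cn=max(cv2.findContours(k,0,1)[0],key=cv2.contourArea);e=cv2.fitEllipse(cv2.convexHull(cn));print("cap",e)
E
python3 stand.py pics/wrist2.pkl
```

```text
edge 0 1 top 45 -0.99
edge 0 -1 top 34 -7.22
edge 1 1 top 165 -1.35
edge 1 -1 top 167 -1.23
stand [546.863853    83.16267189   1.19973032]
a [513.1  -3.5] [370.3 183.6]
  rim 41 [513.63  -1.85  17.39] 0.39
b [531.   42.3] [337.5 156.4]
  rim 40 [531.47  44.19  21.81] 0.49
c [551.9  96.1] [297.1 122.9]
  rim 44 [551.97  98.32  26.37] 0.31
d [575.9 157.9] [247.7  82. ]
  rim 47 [576.01 158.81  30.77] 0.6
cap ((236.91993713378906, 66.1762466430664), (47.449806213378906, 55.227012634277344), 162.97122192382812)
```

```bash
python3 - <<'E'
from h import *
c=pickle.load(open("pics/wrist2.pkl","rb"))
d=pickle.load(open("pics/wrist1.pkl","rb"))
p=ray(c,(238,64.5),113);print(p,ray(d,(266,173),113))
o=c["o"];print(axes(o)@(p-o["tool_pos"][:2]), axes(o)@(np.array([576.2,159.6])-o["tool_pos"][:2]))
for q in((575,159,113),(575,159,8)):print(proj(c,q),proj(d,q))
E
```

```text
[578.8849811  160.38250639] [580.70944793 161.76957883]
[120.22235998 -30.36973809] [117.42584865 -30.40078845]
[238.40430044  70.03383971] [267.14898339 180.07352074]
[248.92893287  86.52328041] [269.30533533 165.46770047]
```

In the tool's units: 150 mm / 300 = 0.5, 120 mm / 300 = 0.4.

Call:
shift_gripper(
  deltas=[
    [[92,0.2,-0.05,0,0],[92,0.4,-0.1033,0,0],[92,0.4,-0.1033,0.2,0],[92,0.4,-0.1033,0.3833,0],[92,0.4,-0.1033,0.5,0]],
  ],
)

```text
time: 3.08
tool_pos: [577.9, 161.9, 251.1]
tcp_rot: [-3.141, 0.004, 0.296]
contact_force: [0.1, 0.3, 0.8]
grip_width: 91.5
finger_force: 0.0
```

Call:
shift_gripper(
  deltas=[
    [[92,0,0,0.0533,0],[92,0,0,0.0533,0],[45,0,0,0.0533,0],[30,0,0,0.0533,0],[30,0,0,0.0533,0]],
  ],
)

```text
time: 3.7
tool_pos: [578.2, 161.5, 239.8]
tcp_rot: [3.141, -0.002, 0.296]
contact_force: [-0.9, 0.2, -0.3]
grip_width: 66.3
finger_force: 0.0
```

Call:
shift_gripper(
  deltas=[
    [[30,0,0,0,0],[30,0,0,0,0],[30,0,0,0,0]],
  ],
)

```text
time: 4.08
tool_pos: [578.1, 161.5, 238.7]
tcp_rot: [3.141, -0.0, 0.296]
contact_force: [-0.2, -0.1, -0.2]
grip_width: 40.4
finger_force: 30.0
```

In the tool's units: -0.36 rad / 1.5708 = -0.2292.

Call:
shift_gripper(
  deltas=[
    [[75,0,0,0,0],[75,0,0,0,0],[75,0,0,0,-0.1146],[75,0,0,0,-0.2292],[75,0,0,0,-0.3438]],
  ],
)

```text
time: 4.7
tool_pos: [578.1, 161.5, 238.6]
tcp_rot: [3.142, 0.0, 0.842]
contact_force: [0.1, 0.1, 0.8]
grip_width: 74.6
finger_force: 0.0
```

Call:
shift_gripper(
  deltas=[
    [[75,0,0,0,-0.1146],[75,0,0,0,-0.2292],[75,0,0,0,-0.3438],[75,0,0,0,-0.4584],[75,0,0,0,-0.573]],
  ],
)

```text
time: 5.32
tool_pos: [578.0, 161.5, 238.6]
tcp_rot: [-3.141, 0.0, 1.742]
contact_force: [-2.0, 0.2, 0.4]
grip_width: 75.0
finger_force: 0.0
```

Call:
shift_gripper(
  deltas=[
    [[75,0,0,0,-0.0828],[75,0,0,0,-0.0828],[30,0,0,0,-0.0828],[30,0,0,0,-0.0828],[30,0,0,0,-0.0828]],
  ],
)

```text
time: 5.95
tool_pos: [578.0, 161.5, 238.7]
tcp_rot: [-3.142, 0.0, 1.865]
contact_force: [-0.0, -0.0, 0.4]
grip_width: 49.2
finger_force: 0.0
```

Call:
shift_gripper(
  deltas=[
    [[30,0,0,0,0],[30,0,0,0,0],[30,0,0,0,0]],
  ],
)

```text
time: 6.32
tool_pos: [578.0, 161.5, 238.7]
tcp_rot: [-3.142, 0.0, 1.866]
contact_force: [0.4, 0.1, -0.7]
grip_width: 40.2
finger_force: 30.0
```

In the tool's units: -70 mm / 300 = -0.2333, -56 mm / 300 = -0.1867.

Call:
shift_gripper(
  deltas=[
    [[30,0,0,-0.0667,0],[30,0,0,-0.1667,0],[30,0,0,-0.1667,0],[30,-0.1,-0.08,-0.1667,0],[30,-0.2333,-0.1867,-0.1667,0]],
  ],
)

```text
time: 6.95
tool_pos: [544.1, 78.0, 287.3]
tcp_rot: [-3.14, -0.0, 1.868]
contact_force: [-0.1, -1.3, -1.1]
grip_width: 40.7
finger_force: 30.0
```

Call:
shift_gripper(
  deltas=[
    [[30,-0.096,-0.0763,0,0],[30,-0.096,-0.0763,0,0],[30,-0.096,-0.0763,0,0],[30,-0.096,-0.0763,0.04,0],[30,-0.096,-0.0763,0.04,0]],
  ],
)

```text
time: 7.58
tool_pos: [531.0, 44.9, 275.1]
tcp_rot: [-3.139, -0.001, 1.867]
contact_force: [-0.2, -0.1, -2.3]
grip_width: 40.1
finger_force: 30.0
```

```bash
python3 snap.py side 3; python3 snap.py wrist 3
```

```text
[531.18712968  44.73262772 275.70063813] [-3.13985819e+00 -5.96481189e-04  1.86693264e+00]
[531.31385414  44.60534177 276.14695529] [-3.14070510e+00 -2.96841117e-04  1.86672497e+00]
```

View pics/wrist3.png

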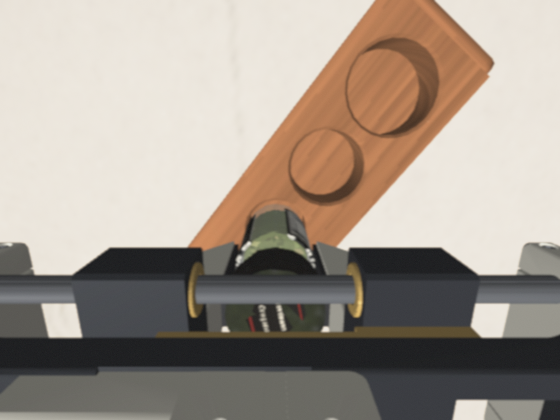

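The jar hangs over well b, with wells c (326,165) and d (391,87) clear behind it. I'll refit their rims from this turned view as a cross-check.

```bash
cat > rim.py <<'E'
from h import *
from scipy.optimize import least_squares
def rim(c,p,d,w=6):
    g=cv2.cvtColor(c["color"],cv2.COLOR_RGB2GRAY);p=np.array(p)
    for it in range(3):
        pts=[]
        for a in np.arange(0,2*np.pi,.08):
            rr=np.arange(d/2-w,d/2+w,.25);uv=np.array([proj(c,[p[0]+r*np.cos(a),p[1]+r*np.sin(a),40]) for r in rr],np.float32)
            s_=cv2.remap(g,uv[None,:,0],uv[None,:,1],1)[0].astype(float);dg=np.convolve(np.diff(s_),np.ones(4)/4,"same")[2:-2]
            i=np.argmax(dg)+2
            if dg.max()>2.5:pts.append(p+(rr[i]+.125)*np.array([np.cos(a),np.sin(a)]))
        pts=np.array(pts);f=least_squares(lambda x:np.hypot(*(pts-x[:2]).T)-x[2],[*p,d/2],loss="soft_l1",f_scale=.3);p=f.x[:2]
        w=4
    return len(pts),f.x.round(2),abs(f.fun).mean().round(2)
if __name__=="__main__":
    import sys
    c=pickle.load(open(sys.argv[1],"rb"))
    for p,d in(((552.1,97.8),52),((576.2,159.6),60.6)):print(rim(c,p,d))
E
python3 rim.py pics/wrist3.pkl
```

```text
(71, array([551.3 ,  98.32,  26.44]), np.float64(0.36))
(79, array([575.29, 158.98,  30.5 ]), np.float64(0.36))
```

In the tool's units: 18 mm / 300 = 0.06, 14 mm / 300 = 0.0467.

Call:
shift_gripper(
  deltas=[
    [[30,0,0,0.0167,0],[30,0,0,0.0333,0],[30,0,0,0.0467,0],[30,0,0,0.06,0],[30,0,0,0.06,0]],
  ],
)

```text
time: 8.3
tool_pos: [531.2, 44.0, 258.3]
tcp_rot: [-3.141, -0.0, 1.866]
contact_force: [-0.3, 0.2, -0.3]
grip_width: 40.6
finger_force: 30.0
```

In the tool's units: 19 mm / 300 = 0.0633, 18 mm / 300 = 0.06.

Call:
shift_gripper(
  deltas=[
    [[30,0,0,0.02,0],[30,0,0,0.04,0],[30,0,0,0.06,0],[30,0,0,0.0633,0],[30,0,0,0.0633,0]],
  ],
)

```text
time: 8.93
tool_pos: [531.3, 44.0, 239.6]
tcp_rot: [-3.141, 0.0, 1.866]
contact_force: [0.5, 0.5, -1.4]
grip_width: 40.2
finger_force: 30.0
```

In the tool's units: -140 mm / 300 = -0.4667, -85 mm / 300 = -0.2833.

Call:
shift_gripper(
  deltas=[
    [[80,0,0,0,0],[80,0,0,0,0],[80,0,0,-0.1,0],[80,0,0,-0.2833,0],[80,0,0,-0.4667,0]],
  ],
)

```text
time: 9.55
tool_pos: [531.1, 44.0, 381.3]
tcp_rot: [-3.141, 0.0, 1.866]
contact_force: [0.5, 0.3, -1.1]
grip_width: 79.7
finger_force: 0.0
```

Call:
shift_gripper(
  deltas=[
    [[92,0.1333,0.05,-0.0667,0],[92,0.3,0.1,-0.0667,0],[92,0.4667,0.1667,-0.0667,0],[92,0.5,0.1667,-0.0667,0],[92,0.5,0.1667,-0.0667,0]],
  ],
)

```text
time: 10.18
tool_pos: [535.2, 202.4, 399.6]
tcp_rot: [-3.141, 0.0, 1.867]
contact_force: [0.4, -1.3, -0.0]
grip_width: 91.8
finger_force: 0.0
```

Call:
shift_gripper(
  deltas=[
    [[92,0,0,0,0]],
  ],
)

```text
time: 10.3
tool_pos: [535.6, 200.9, 399.7]
tcp_rot: [-3.141, 0.001, 1.865]
contact_force: [0.0, -0.8, -1.0]
grip_width: 91.3
finger_force: 0.0
```

```bash
python3 snap.py wrist 4
```

```text
[535.69348233 200.78911225 399.79994635] [-3.14158472e+00  4.54620749e-04  1.86417450e+00]
```

View pics/wrist4.png

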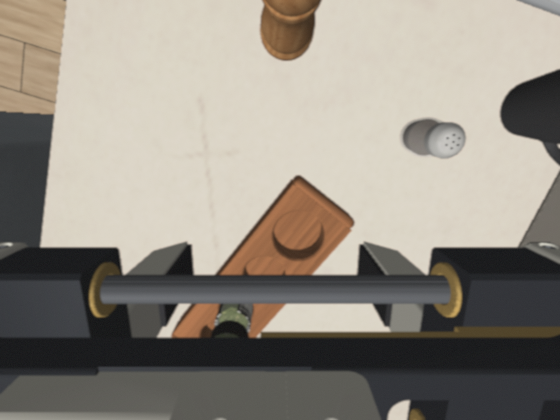

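The jar stands in well b behind the bar at (235,318). The mill is at the top edge, foot near (288,35), and the salt shaker is at (440,140). I'll bring the camera straight above the mill.

In the tool's units: 95 mm / 300 = 0.3167, 50 mm / 300 = 0.1667.

Call:
shift_gripper(
  deltas=[
    [[92,0.1667,0.0167,0,0],[92,0.3167,0.0333,0,0],[92,0.3167,0.0333,0,0],[92,0.3167,0.0333,0,0],[92,0.3167,0.0333,0,0]],
  ],
)

```text
time: 10.98
tool_pos: [518.0, 294.4, 399.8]
tcp_rot: [3.142, 0.0, 1.864]
contact_force: [-0.2, -0.2, -1.2]
grip_width: 91.9
finger_force: 0.0
```

```bash
python3 snap.py wrist 5
```

```text
[517.95010949 294.56216378 399.77766273] [3.14156283e+00 3.22102231e-04 1.86386064e+00]
```

View pics/wrist5.png

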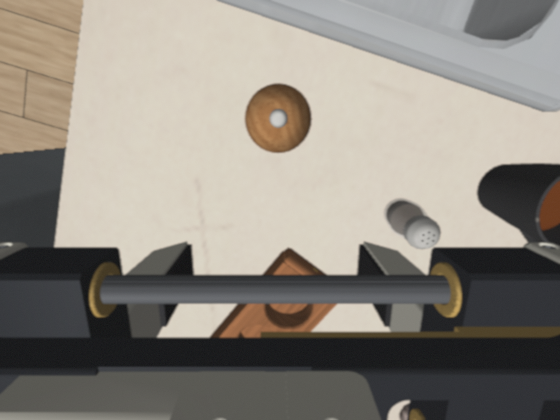

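The camera is almost straight above the mill: knob at (278,118), head circle (246–311, 84–152).

```bash
python3 - <<'E'
from h import *
c=pickle.load(open("pics/wrist5.pkl","rb"));h=cv2.cvtColor(c["color"],cv2.COLOR_RGB2HSV)
w=(h[70:165,235:325,1]>90).astype(np.uint8)
cn=max(cv2.findContours(w,0,1)[0],key=cv2.contourArea);e=cv2.fitEllipse(cn);u=np.array(e[0])+[235,70]
k=((h[105:132,264:292,1]<70)).astype(np.uint8);mm=cv2.moments(k,True);kn=np.array([mm["m10"]/mm["m00"]+264,mm["m01"]/mm["m00"]+105])
print(c["K"][0,0],u,e[1],kn,mm["m00"],-c["R"].T@c["t"])
o=c["o"]
for q in(ray(c,u,141),ray(c,u,90),ray(c,kn,168)):print(q,axes(o)@(q-o["tool_pos"][:2]))
for z in(0,141,168):print(proj(c,[496,366,z]))
E
```

```text
307.5831810120061 [277.52093506 117.96253586] (62.879920959472656, 66.26066589355469) [277.83269962 117.92015209] 263.0 [497.38422466 363.74674113 378.6002906 ]
[497.34863504 370.1999907 ] [78.36436983  2.1277105 ]
[497.34099586 371.58515621] [79.69268309  2.52055366]
[497.5405265  369.55111423] [77.68772443  2.12396818]
[274.47584215 124.40597973]
[274.13704011 123.07292706]
[274.02023558 122.6133472 ]
```

In the tool's units: 90 mm / 300 = 0.3, 78.3 mm / 300 = 0.261.

Call:
shift_gripper(
  deltas=[
    [[92,0.1333,0.0033,0,0],[92,0.261,0.007,0,0],[92,0.261,0.007,0.0333,0],[92,0.261,0.007,0.1833,0],[92,0.261,0.007,0.3,0]],
  ],
)

```text
time: 11.65
tool_pos: [496.9, 369.9, 308.0]
tcp_rot: [-3.141, 0.001, 1.865]
contact_force: [-0.5, -0.4, -0.6]
grip_width: 91.4
finger_force: 0.0
```

Call:
shift_gripper(
  deltas=[
    [[92,0,0,0.0333,0],[92,0,0,0.0333,0],[35,0,0,0.0333,0],[35,0,0,0.0333,0],[35,0,0,0.0333,0]],
  ],
)

```text
time: 12.28
tool_pos: [496.8, 371.5, 300.5]
tcp_rot: [3.14, -0.0, 1.866]
contact_force: [-0.3, -0.5, -0.3]
grip_width: 66.8
finger_force: 0.0
```

Call:
shift_gripper(
  deltas=[
    [[35,0,0,0,0],[35,0,0,0,0],[35,0,0,0,0]],
  ],
)

```text
time: 12.65
tool_pos: [496.8, 371.5, 299.8]
tcp_rot: [3.141, 0.0, 1.866]
contact_force: [0.5, 0.6, 0.7]
grip_width: 47.1
finger_force: 30.0
```

In the tool's units: -50 mm / 300 = -0.1667, -45 mm / 300 = -0.15.

Call:
shift_gripper(
  deltas=[
    [[35,0,0,-0.05,0],[35,0,0,-0.1167,0],[35,0,0,-0.1667,0],[35,-0.05,0.0033,-0.1667,0],[35,-0.15,0.01,-0.1667,0]],
  ],
)

```text
time: 13.28
tool_pos: [512.5, 328.7, 349.3]
tcp_rot: [-3.141, 0.0, 1.867]
contact_force: [0.7, -0.4, -1.5]
grip_width: 46.8
finger_force: 30.0
```

Call:
shift_gripper(
  deltas=[
    [[35,-0.1167,0.0067,0,0],[35,-0.25,0.0133,0,0],[35,-0.3833,0.0233,0,0],[35,-0.5,0.03,0,0],[35,-0.5667,0.0333,0,0]],
  ],
)

```text
time: 13.9
tool_pos: [572.1, 167.1, 349.0]
tcp_rot: [-3.14, 0.0, 1.864]
contact_force: [0.2, 0.0, -1.8]
grip_width: 47.1
finger_force: 30.0
```

Call:
shift_gripper(
  deltas=[
    [[35,-0.0233,0.0013,0,0],[35,-0.0377,0.002,0,0],[35,-0.0377,0.002,0,0],[35,-0.0377,0.002,0,0],[35,-0.0377,0.002,0,0]],
  ],
)

```text
time: 14.52
tool_pos: [575.3, 159.5, 349.7]
tcp_rot: [3.142, 0.0, 1.867]
contact_force: [-0.1, 0.5, -0.9]
grip_width: 46.7
finger_force: 30.0
```

```bash
python3 snap.py side 6; python3 snap.py wrist 6
```

```text
[575.35476033 159.31697076 349.68858567] [-3.14153906e+00  5.69337747e-05  1.86651831e+00]
[575.38218808 159.24452457 349.71339259] [3.14156392e+00 3.88696992e-05 1.86636688e+00]
```

View pics/side6.png

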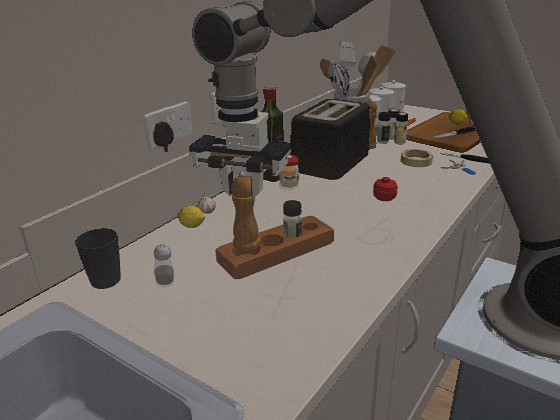

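View pics/wrist6.png

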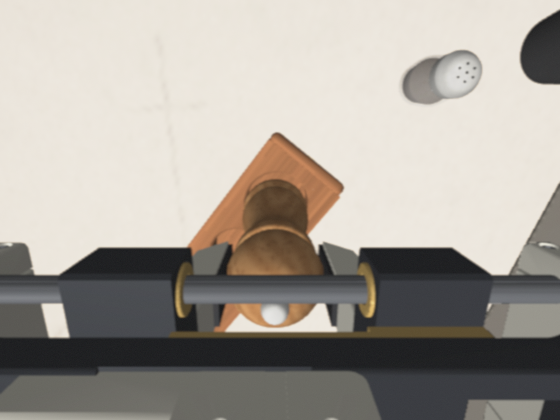

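The side view shows the mill hanging upright over the widest well and the jar standing in its well. The wrist view shows the foot's far edge near (277,180) just above well d, and the knob near (274,313).

```bash
python3 - <<'E'
from h import *
c=pickle.load(open("pics/wrist6.pkl","rb"));o=c["o"];g=c["color"][:,277].astype(int)
print([(v,*g[v]) for v in range(170,200,2)])
for r in(29,):
  for off in(-2,0,2):
    p=o["tool_pos"][:2]+axes(o)[0]*off
    q=p+axes(o)[0]*29
    print(off,"foot far edge",proj(c,[*q,50]).round(1),"knob",proj(c,[*p,220]).round(1),"head far",proj(c,[*(p+axes(o)[0]*24.5),191]).round(1))
for nm,p,d in(("d",(575.6,158.9),60.6),):
    q=np.array(p)+axes(o)[0]*(d/2);print(nm,proj(c,[*q,40]).round(1))
E
```

```text
[(170, np.int64(171), np.int64(117), np.int64(82)), (172, np.int64(171), np.int64(117), np.int64(81)), (174, np.int64(177), np.int64(122), np.int64(84)), (176, np.int64(177), np.int64(122), np.int64(84)), (178, np.int64(158), np.int64(110), np.int64(75)), (180, np.int64(92), np.int64(66), np.int64(45)), (182, np.int64(99), np.int64(72), np.int64(48)), (184, np.int64(99), np.int64(73), np.int64(49)), (186, np.int64(84), np.int64(63), np.int64(43)), (188, np.int64(78), np.int64(58), np.int64(41)), (190, np.int64(83), np.int64(61), np.int64(41)), (192, np.int64(86), np.int64(64), np.int64(43)), (194, np.int64(89), np.int64(67), np.int64(46)), (196, np.int64(92), np.int64(69), np.int64(48)), (198, np.int64(93), np.int64(71), np.int64(49))]
-2 foot far edge [274.7 178.4] knob [274.2 317.5] head far [274.4 235.9]
0 foot far edge [274.7 176.2] knob [274.2 313.2] head far [274.4 231.9]
2 foot far edge [274.7 174. ] knob [274.2 308.8] head far [274.4 227.9]
d [274.8 173.6]
```

In the tool's units: 20 mm / 300 = 0.0667, 16 mm / 300 = 0.0533.

Call:
shift_gripper(
  deltas=[
    [[35,0.002,0,0.02,0],[35,0.002,0,0.0367,0],[35,0.002,0,0.0533,0],[35,0.002,0,0.0667,0],[35,0.002,0,0.0667,0]],
  ],
)

```text
time: 15.25
tool_pos: [576.4, 159.9, 331.6]
tcp_rot: [3.134, 0.001, 1.866]
contact_force: [5.3, 1.6, 1.4]
grip_width: 46.9
finger_force: 30.0
```

In the tool's units: 6 mm / 300 = 0.02, 1.5 mm / 300 = 0.005.

Call:
shift_gripper(
  deltas=[
    [[35,0,0.0027,-0.0033,0],[35,0,0.005,-0.0033,0],[35,0,0.005,0.0067,0],[35,0,0.005,0.02,0],[35,0,0.005,0.02,0]],
  ],
)

```text
time: 15.88
tool_pos: [577.4, 159.9, 323.4]
tcp_rot: [3.139, 0.0, 1.866]
contact_force: [5.4, 1.4, -1.7]
grip_width: 46.6
finger_force: 30.0
```

In the tool's units: 14 mm / 300 = 0.0467, 10 mm / 300 = 0.0333.

Call:
shift_gripper(
  deltas=[
    [[35,0,0.0033,0.0067,0],[35,0,0.0033,0.02,0],[35,0,0.0033,0.0333,0],[35,0,0.0033,0.0467,0],[35,0,0.0033,0.0467,0]],
  ],
)

```text
time: 16.5
tool_pos: [577.9, 160.1, 309.0]
tcp_rot: [3.141, 0.0, 1.866]
contact_force: [5.0, 1.5, -1.7]
grip_width: 46.8
finger_force: 30.0
```

In the tool's units: 1.5 mm / 300 = 0.005, 1 mm / 300 = 0.0033.

Call:
shift_gripper(
  deltas=[
    [[35,0,0,0.0033,0],[35,0,0,0.005,0],[35,0,0,0.005,0],[60,0,0,0.005,0],[92,0,0,0.005,0]],
  ],
)

```text
time: 17.12
tool_pos: [576.9, 160.0, 307.1]
tcp_rot: [-3.137, -0.0, 1.866]
contact_force: [0.3, -0.4, -0.1]
grip_width: 62.2
finger_force: 0.0
```

Call:
shift_gripper(
  deltas=[
    [[92,0,0,0,0],[92,0,0,0,0],[92,0,0,-0.0333,0],[92,0,0,-0.1333,0],[92,0,0,-0.3,0]],
  ],
)

```text
time: 17.75
tool_pos: [577.4, 160.1, 398.3]
tcp_rot: [-3.138, -0.0, 1.866]
contact_force: [1.1, 1.6, 0.7]
grip_width: 92.1
finger_force: 0.0
```

Call:
shift_gripper(
  deltas=[
    [[92,-0.2667,0,-0.1,0],[92,-0.4333,0,-0.1,0],[92,-0.5,0,-0.1,0],[92,-0.5,0,-0.1,0],[92,-0.5,0,-0.1,0]],
  ],
)

```text
time: 18.38
tool_pos: [621.1, 17.2, 428.5]
tcp_rot: [3.142, -0.0, 1.866]
contact_force: [0.2, 0.2, -0.3]
grip_width: 92.0
finger_force: 0.0
```

```bash
python3 snap.py wrist 7;  python3 snap.py side 7;python3 - <<'E'
import cv2,numpy as np
a=cv2.imread("pics/wrist7.png")[0:300,140:440];b=cv2.imread("pics/side7.png")[120:320,130:430]
b=cv2.resize(b,None,fx=1.5,fy=1.5);cv2.imwrite("pics/z7.png",np.hstack([a,b]))
E
```

```text
[621.03520911  17.66330477 428.46868996] [ 3.14155505e+00 -2.52108298e-04  1.86684169e+00]
[621.03409658  17.87188205 428.41173393] [-3.14159237e+00 -2.25736899e-04  1.86728126e+00]
```

View pics/z7.png

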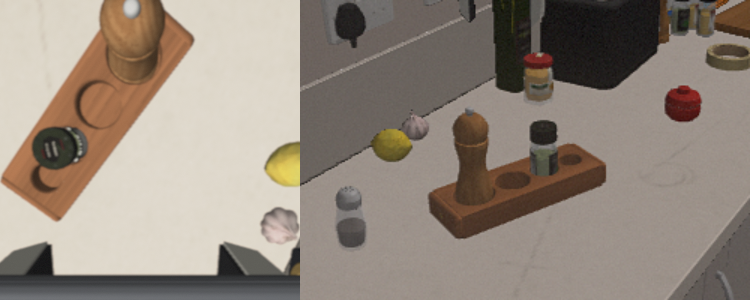

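Both stand upright in their wells: mill knob at crop (131,8) and (471,112), jar cap at (55,147). I'll triangulate the knob as a last check of height and tilt.

```bash
python3 - <<'E'
from h import *
w=pickle.load(open("pics/wrist7.pkl","rb"));s=pickle.load(open("pics/side7.pkl","rb"))
P=[c["K"]@np.c_[c["R"],c["t"]] for c in(w,s)]
for n,a,b in(("knob",(131+140,8),(130+171/1.5,120+112/1.5)),("captop",(55+140,146),(130+243/1.5,120+127/1.5))):
    X=cv2.triangulatePoints(*P,np.array(a,float),np.array(b,float));X=(X[:3]/X[3]).ravel();print(n,X.round(1),[proj(c,X).round(1).tolist() for c in(w,s)],a,b)
for X in((575.6,158.9,175),(531,44.2,113)):print([proj(c,X).round(1) for c in(w,s)])
E
```

```text
knob [573.6 158.8 170.5] [[268.2, 8.9], [243.6, 194.6]] (271, 8) (244.0, 194.66666666666669)
captop [531.3  46.2 110.5] [[192.8, 147.2], [291.6, 204.8]] (195, 146) (292.0, 204.66666666666669)
[array([271.1,   7.2]), array([242.7, 192.4])]
[array([191.4, 149.3]), array([292.2, 203.5])]
```

Both positions and heights match fully seated objects, so I'm handing the job in.

```bash
python3 -c "
from plant import bot, imaging, probe_bus
print(bot.close_job())"
```

```text
the job is handed in; nothing more can be done
None
```

I moved the spice jar to the 43.4 mm well and stood the pepper mill in the 60.6 mm well, both upright, down on the floor and let go; I handed the job in at about 18.5 s, and it printed no verdict.

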